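# Fetch the cork flask ring from the back of a crowded drying hook

### The arm

A 7-joint arm with a two-finger parallel gripper is mounted at the origin on the work surface. World frame = base frame: x ahead of the robot, y to its left, z up, the work surface at z = 0. Lengths are in mm, angles in rad, forces in N, time in s.
With the tool pointing down it reaches from about 400 to 875 mm from the base axis. Payload 6.5 kg.
Tool frame: the origin (TCP) lies on the centre line of the jaws, within the pads' length; the fingertips stand robot.tip_extent ahead of it and the grasp point (between the pads) lies 11 mm behind it (robot.tip_extent is the distance from the TCP to the fingertips, in mm); z points along the fingers, y is the line along which they close (so a half turn about z gives the same grasp; the last joint's range is limited). The gripper opens to 88 mm and grips with 3 to 60 N. Pads are 18 mm wide; open, the fingers measure 123 mm over their backs; the gripper's body (75 mm by 187 mm) begins 45 mm behind the grasp point.
Start: joints at [-1.287, 0.536, -0.004, 1.538, 0.003, 1.067, -0.071], TCP at [222.756, 610.631, 246.716] pointing down, gripper open.
Joint ranges: [-2.7, 2.7], [-0.37, 2.16], [-1.27, 1.26], [0.24, 2.4], [-1.31, 4.45], [0.19, 1.91], [-2.76, 2.76]. Speed limits (rad/s): [2.39, 2.39, 3.14, 3.14, 3.14, 3.14, 3.14].

### API

Orientations are given as a rotation vector (axis times angle).
In Python, from rig import robot, planner, monitor, camera, job_done gives the robot as it stands. The module is installed in compiled form; this text tells all that it offers. Calls block until the motion is done:
- robot.goto(position, orientation): joint-space move of the TCP to a pose.
- robot.line_to(position, frame=None, speed=150, force_limit=None): straight line of the TCP; frame=None keeps the orientation; speed is the mean speed in mm/s. With force_limit (N) it stops when the force on the tool has changed by that much, and returns True; else False.
- robot.set_joints(angles): joint-space move.
- robot.grip(opening, strength=None): finger opening in mm; strength is the grip in N (None keeps the last); returns when the fingers have stopped.
- robot.sleep(seconds).
- planner.solve_ik(position, orientation): joint angles nearest the present ones, or None.
- monitor.observe(): the state.
- camera(name): name is "scene" or "side" or "wrist"; returns a dict with "image" (400x640x3 uint8, red, green, blue), "z_map" (400x640 float32, mm along the optical axis (not along the pixel's ray), 0 where there is no reading), "vertical_fov" (degrees; the focal length in pixels is half the picture's height over the tangent of half this angle, whatever the lens; pixels are square), "cx", "cy" (the principal point, pixels), "rvec" (rotation vector, rad) and "tvec" (3), from world to camera coordinates, as OpenCV has them; the wrist camera has in their place "T_tool_cam" (4x4, takes a point from camera to tool coordinates, whose origin is the TCP and whose axes are the flange's). Camera axes: x right, y down, z forward; pixel columns grow to the right and rows downward; lengths in mm; the calibration is good to about 2 mm. A picture is of the moment at which its call begins: read the wrist's pose just before it.
A pose or a line that the arm cannot do raises robot.PlanningError and nothing moves.
- job_done(): hands the job in; it is judged then, once.
The state is a dict: "time": time; "q": joint angles; "dq": joint speeds; "effort": joint torques, N m; "position": TCP position; "tcp_rot": TCP orientation; "ft_force": force on the tool from outside, world axes, zero at the start; "wrist_torque": the same for the moment, N m; "finger_gap": finger opening in mm; "finger_force": force on a finger pad.
Only numpy, scipy, OpenCV 4.12 (cv2) and the standard library are available. Lean on these libraries where they do the work, as an engineer would, in place of code of your own. Each camera call takes 0.05 s, during which the arm holds its last target. There are 200 camera calls.

### The job

I need the cork flask ring from the back of the crowded drying hook, set down in the black bin. First move the blue and white rings in front of it, one at a time, to the other stand's empty hook: push each one gently back along the rod until you feel the sprung orange pad give (the second ring pushes through the first), never ramming the pad to its end, then let go and leave both hanging there close together. Do not force rings against the hooks, drop a ring on the bench, or disturb the beaker, bottle and jar.

Things in the scene. Friction and masses are not known exactly. Their poses are not given: they have to be found in the camera images.
- full_stand: Crowded hook stand, fixed to the bench: base plate 180 x 110 x 10 mm, a 14 mm column, and from the column's top one level hook rod, 10 mm thick, axis at z 200 mm, pointing along the stand's own -x, 150 mm long. Origin on the bench under the column. Its hook carries the three rings. Pushing a ring on either stand with over 25 N is forcing it.
- spare_stand: Spare hook stand, fixed to the bench: base plate 180 x 110 x 10 mm, a 14 mm column, and from the column's top one level hook rod, 10 mm thick, axis at z 200 mm, pointing along the stand's own -x, 150 mm long. Origin on the bench under the column. Its hook is empty but for a black clamp with the orange sprung pad, set at an unknown place along the rod; two rings always fit.
- full_tip (a point): Point on the rod axis (z 200 mm, x = -150 mm in the stand) where full_stand's hook turns up. The rounded tip above it is 10 mm thick and reaches z 215 mm, 10 mm above the rod's upper side: to pass over it a ring must be lifted more than 10 and less than 24 mm from its hanging height. Nothing on the stand is higher. Axes as the stand's.
- spare_tip (a point): Point on the rod axis (z 200 mm, x = -150 mm in the stand) where spare_stand's hook turns up. The rounded tip above it is 10 mm thick and reaches z 215 mm, 10 mm above the rod's upper side: to pass over it a ring must be lifted more than 10 and less than 24 mm from its hanging height. Nothing on the stand is higher. Axes as the stand's.
- pad (a joint): Orange pad, 50 mm disc facing the tip: how far it is pushed in towards the column, m; end stop 0.018. Gives from 2.5 N, plus 0.5 N per mm (8.5 N at 12 mm); springs back (rings drag on the rod: +1 N). A ring is felt home at 4 mm or more for 0.2 s; over 15 mm is ramming. Its rest place is not measured: front face anywhere from x = -81 to -41 mm in the stand.
- cork_ring: Cork-brown flask ring: plain annulus, 66 mm outside diameter, 34 mm hole, 22 mm thick, about 35 to 70 g. Origin at its centre, x axis along its hole (its roll about that axis means nothing). It starts hung on the hook of full_stand, rearmost, nearest the column. Hanging, its centre is 12 mm below the hook rod's axis.
- blue_ring: Blue flask ring: plain annulus, 66 mm outside diameter, 34 mm hole, 22 mm thick, about 55 to 110 g. Origin at its centre, x axis along its hole (its roll about that axis means nothing). It starts hung on the hook of full_stand, in front of the cork ring, either middle or front place. Hanging, its centre is 12 mm below the hook rod's axis.
- white_ring: White flask ring: plain annulus, 66 mm outside diameter, 34 mm hole, 22 mm thick, about 55 to 110 g. Origin at its centre, x axis along its hole (its roll about that axis means nothing). It starts hung on the hook of full_stand, in front of the cork ring, either middle or front place. Hanging, its centre is 12 mm below the hook rod's axis.
- bin: Open black bin, fixed: outside 120 (x) x 180 (y) x 45 mm high, walls 4 mm, floor 4 mm thick. Origin at the centre of its underside.
- beaker: Glass beaker, bystander, 60 mm diameter, 75 mm high, origin at the centre of its underside.
- bottle: Amber bottle, bystander, 52 mm diameter, 120 mm high, origin at the centre of its underside.
- jar: White jar with red lid, bystander, 68 mm diameter, 80 mm high, origin at the centre of its underside.
There are look-alikes about, which are no part of the job. Leave any red look-alike of the cork_ring alone.

How it is judged:
By the outcome, as a careful person would: the job done as asked, in the order asked, and still so for the second after the job is handed in, with the robot touching nothing.
It also fails if it takes over 72 s, if anything falls off the work surface, if the arm or the gripper's body presses on something with over 40 N, if the wrist force passes 120 N, or if a joint passes its speed limit or range.

## Working session

There is one attempt and no reset: what is moved stays moved. The work goes in short steps, each a Python script; the robot and the scene stay as the last script left them, time stands still between calls to the robot, and variables do not carry over. Pictures are saved under pics/ and viewed, at most 10 in all, crops included, and the job is handed in when it is done.

```bash
mkdir -p pics; cat > h.py <<'E'
import numpy as np, cv2
from rig import robot, planner, monitor, camera, job_done
def K(c):
    f=200/np.tan(np.radians(c["vertical_fov"])/2); return f,c["cx"],c["cy"]
def cloud(c):
    f,cx,cy=K(c); z=c["z_map"].astype(float); v,u=np.mgrid[:400,:640]
    P=np.stack([(u-cx)/f*z,(v-cy)/f*z,z],-1)
    R=cv2.Rodrigues(np.array(c["rvec"],float))[0]; t=np.array(c["tvec"],float).ravel()
    W=(P-t)@R; W[z==0]=np.nan; return W
E
python3 - <<'E'
from h import *
import pickle
d={n:camera(n) for n in("scene","side")}
pickle.dump(d,open("d0.pkl","wb"))
for n,c in d.items():
    cv2.imwrite(f"pics/{n}0.png",c["image"][...,::-1]); print(n,K(c),c["rvec"],c["tvec"],np.mean(c["z_map"]>0))
s=monitor.observe();print(s, robot.tip_extent)
E
```

```text
scene (np.float64(520.4431991428885), 331.50877658640496, 208.50294829256845) [ 1.592728    1.80289807 -0.84022671] [  56.31497603 -253.77133617 1976.0208557 ] 0.9735859375
side (np.float64(433.81388441401117), 316.2401702226901, 196.40637397770334) [ 0.74597229 -2.72005256  0.96187423] [515.51872662 333.56302961 997.2808123 ] 0.996109375
{'time': 0.1, 'q': array([-1.28717455,  0.53711667, -0.00442511,  1.53873339,  0.00258553,
        1.06730983, -0.07121349]), 'dq': array([-3.90033638e-04, -1.93466088e-03,  4.27768965e-06, -2.76544660e-03,
       -8.17247584e-04,  1.38551096e-03, -2.07561063e-03]), 'effort': array([ 2.71555087e-03, -5.72077560e+01,  9.93947089e-01, -2.52226371e+01,
       -5.61732100e-02,  1.35665224e-02,  5.41312693e-05]), 'position': array([222.60769422, 610.12874134, 245.92574845]), 'tcp_rot': array([-5.46611495e-01, -3.09350773e+00,  2.43928727e-03]), 'ft_force': array([-0.01448939, -0.29454603, -0.08449382]), 'wrist_torque': array([-0.07896152, -0.07564604,  0.00333157]), 'finger_force': 0.0, 'finger_gap': 87.69946086904179} 8.0
```

View pics/scene0.png

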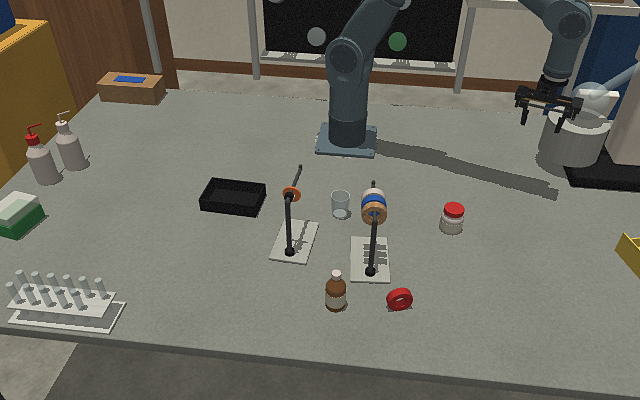

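View pics/side0.png

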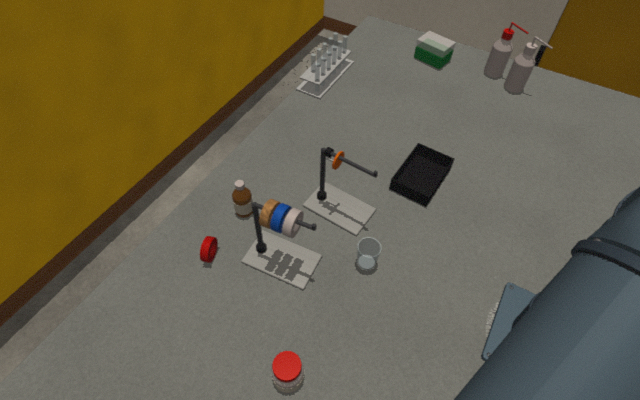

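The scene view shows the crowded hook (column foot 370,271; tip 373,183) with white front, blue middle and cork rear. The spare hook has its column foot at (289,252), tip at (300,167) and orange pad at (292,194). The bin is at (233,196), beaker (340,204), bottle (336,292) and jar (452,217). The cork candidates are the brown ring at (374,216) on the hook and the red ring at (400,299) on the bench. The brown one on the hook, rearmost, fits; the red one is the look-alike to leave alone.

```bash
cat > m.py <<'E'
from h import *
import pickle
d=pickle.load(open("d0.pkl","rb"))
for n,c in d.items():
    W=cloud(c); im=c["image"]; hsv=cv2.cvtColor(im,cv2.COLOR_RGB2HSV).astype(int)
    H,S,V=hsv[...,0],hsv[...,1],hsv[...,2]; X,Y,Z=W[...,0],W[...,1],W[...,2]
    near=(np.hypot(X,Y)<1000)&(X>250)
    print(n,"bench z",np.nanmedian(Z[(abs(X-500)<150)&(abs(Y)<300)&(Z<40)]))
    cl={"blue":(H>100)&(H<125)&(S>120)&(Z>120),"cork":(H>8)&(H<22)&(S>80)&(S<185)&(Z>120),"orange":(H>3)&(H<14)&(S>185)&(Z>120),
     "white":(S<60)&(V>130)&(Z>140),"dark":(V<75)&(Z>193)&(Z<235),"red":(H<4)&(S>150),"bin":(V<50)&(Z>35)&(Z<52)}
    for k,m in cl.items():
        m=(m&near).astype(np.uint8); N,L,st,_=cv2.connectedComponentsWithStats(m)
        for i in range(1,N):
            if st[i,4]<12: continue
            p=W[L==i]; print(k,st[i],np.nanmean(p,0).round(1),np.nanpercentile(p,2,0).round(),np.nanpercentile(p,98,0).round())
    # obstacles
    m=((Z>20)&near&(X<900)).astype(np.uint8); N,L,st,_=cv2.connectedComponentsWithStats(m)
    for i in range(1,N):
        if st[i,4]>60:
            p=W[L==i]; print("obj",st[i],np.nanmean(p,0).round(),np.nanpercentile(p,2,0).round(),np.nanpercentile(p,98,0).round())
    # dark rod line fits in 3D
c=d["scene"]; s=d["side"]
cr=[cv2.resize(c["image"][155:305,220:420],None,fx=4,fy=4,interpolation=2)]
cv2.imwrite("pics/crop_scene.png",cr[0][...,::-1])
cv2.imwrite("pics/crop_side.png",cv2.resize(s["image"][130:290,200:400],None,fx=3.7,fy=3.7,interpolation=2)[...,::-1])
E
python3 m.py
```

```text
scene bench z 2.493310579524585
blue [361 195  25  14 150] [621.8 118.5 216.1] [609.  90. 194.] [633. 151. 225.]
blue [369 212   4   4  13] [627.5 116.6 174.3] [621. 112. 170.] [632. 120. 177.]
cork [283 186  16  14  55] [597.9 -99.2 201.7] [ 591. -122.  178.] [614. -82. 216.]
cork [361 202  26  23 395] [653.3 123.9 200.1] [638.  95. 166.] [661. 154. 225.]
orange [283 186  17  16  63] [596.7 -96.6 197.9] [ 589. -124.  173.] [603. -79. 217.]
white [ 55 121  12   5  37] [ 303.1 -919.7  173.9] [ 287. -937.  169.] [ 317. -905.  179.]
white [362 188  23  11 119] [590.5 116.9 217.9] [579.  90. 204.] [603. 147. 226.]
dark [292 165  10  22  70] [531.9 -95.3 207.7] [ 490. -101.  203.] [580. -90. 215.]
dark [372 180   3   8  20] [544.4 115.6 210. ] [536. 112. 205.] [556. 119. 217.]
dark [284 191  10  14  90] [ 628.8 -102.3  206.4] [ 605. -114.  195.] [646. -92. 216.]
dark [372 211   6  14  44] [681.5 127.1 202.9] [655. 121. 195.] [694. 134. 209.]
red [444 202  20  16 255] [461.4 358.7  81.3] [431. 332.  70.] [485. 385.  87.]
red [386 288  27  23 399] [796.2 206.3  42.4] [780. 178.   8.] [810. 
[... 2462 characters left out ...]
 -98.5  44.4] [ 634. -102.   37.] [645. -95.  49.]
bin [258 242   5   4  15] [685.2 133.1  44.1] [681. 130.  36.] [691. 135.  51.]
obj [506  37  44  52 871] [ 299. -899.  101.] [ 267. -924.   24.] [ 333. -882.  195.]
obj [390 143  65  60 820] [ 426. -320.   36.] [ 363. -415.   21.] [ 487. -230.   48.]
obj [317 147  61  52 686] [601. -97. 162.] [ 491. -114.   21.] [647. -78. 213.]
obj [ 232  180   85   72 2101] [667. 113. 159.] [550.  38.  23.] [813. 156. 221.]
obj [200 236  18  27 321] [787. 214.  50.] [774. 180.  21.] [804. 240.  66.]
obj [357 237  25  30 540] [438.  17.  53.] [410.  -8.  23.] [464.  48.  77.]
obj [ 272  351   32   40 1045] [451. 367.  69.] [424. 335.  26.] [483. 394.  83.]
```

View pics/crop_scene.png

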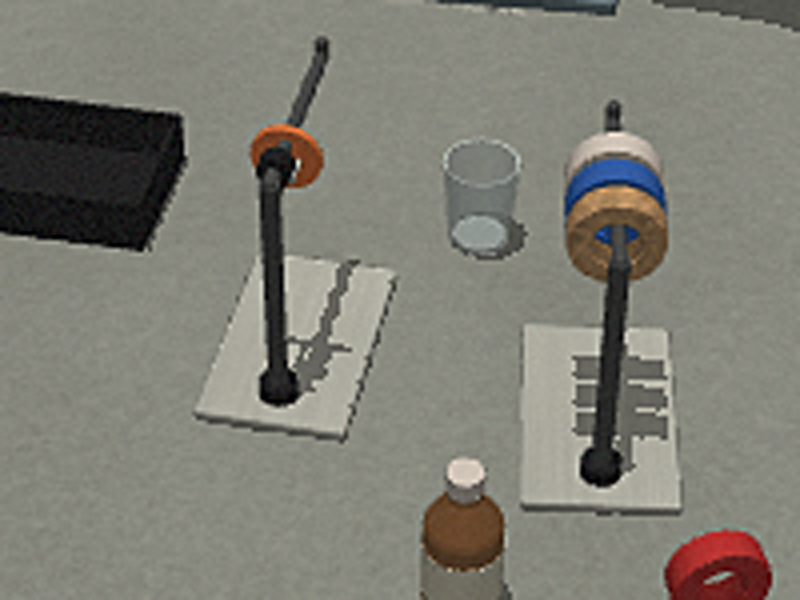

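View pics/crop_side.png

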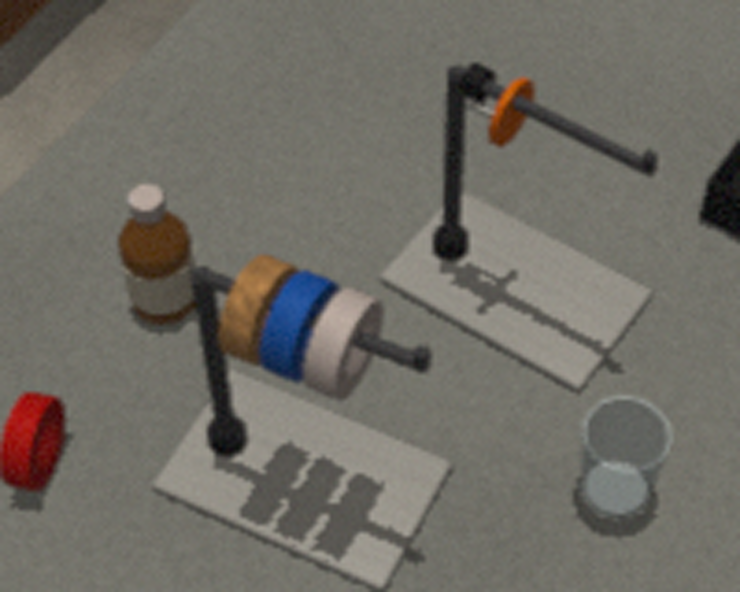

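The crops confirm it: the cork ring (crop 615,230) is rearmost on the crowded hook, and the red ring on the bench is the look-alike. The two fixed cameras disagree by several mm, so I'll refine with the wrist camera from above each rod.

```bash
cat >> h.py <<'E'
from scipy.spatial.transform import Rotation as Ro
def down(th): return np.pi*np.array([np.cos(th/2),np.sin(th/2),0])
def wcloud(c,s):
    f,cx,cy=K(c); z=c["z_map"].astype(float); v,u=np.mgrid[:400,:640]
    P=np.stack([(u-cx)/f*z,(v-cy)/f*z,z],-1); T=np.array(c["T_tool_cam"])
    W=(P@T[:3,:3].T+T[:3,3])@Ro.from_rotvec(s["tcp_rot"]).as_matrix().T+s["position"]; W[z==0]=np.nan; return W
E
python3 - <<'E'
from h import *
import pickle
for th in (np.pi+.08,.08):
    for p in ([590,120,177],[650,125,190],[560,-95,195],[460,-90,195],[427,-323,150],[460,100,195]):
        q=planner.solve_ik(np.array(p,float),down(th)); print(round(th,2),p,None if q is None else np.round(q,2))
s=monitor.observe(); robot.line_to(s["position"]+[0,0,150],speed=250)
th=np.pi+.05; out={}
for n,p in (("full",[560,115,400]),("spare",[530,-90,400])):
    robot.goto(np.array(p,float),down(th)); robot.sleep(.3); s=monitor.observe(); c=camera("wrist"); out[n]=(c,s)
    cv2.imwrite(f"pics/w_{n}.png",c["image"][...,::-1]); print(s["time"],s["position"],s["tcp_rot"],K(c),np.array(c["T_tool_cam"]).round(3).tolist())
pickle.dump(out,open("w0.pkl","wb"))
cv2.imwrite("pics/w_both.png",np.vstack([cv2.resize(out[n][0]["image"],(480,300)) for n in out])[...,::-1])
E
```

```text
3.22 [590, 120, 177] [-0.37  0.54  0.12  1.73 -0.08  0.87  1.44]
3.22 [650, 125, 190] [-0.33  0.62  0.11  1.56 -0.08  0.97  1.45]
3.22 [560, -95, 195] [-0.23  0.49  0.42  1.83 -0.25  0.88  1.96]
3.22 [460, -90, 195] [-0.3   0.32  0.47  2.07 -0.21  0.79  1.95]
3.22 [427, -323, 150] [ 0.04  0.57  0.7   1.95 -0.51  0.8   2.67]
3.22 [460, 100, 195] [-0.46  0.31  0.18  2.06 -0.08  0.79  1.42]
0.08 [590, 120, 177] [-0.74  0.62  0.65  1.76 -0.46  0.92 -1.38]
0.08 [650, 125, 190] [-0.69  0.71  0.67  1.58 -0.49  1.03 -1.37]
0.08 [560, -95, 195] [-0.54  0.61  0.88  1.84 -0.57  0.96 -0.9 ]
0.08 [460, -90, 195] [-0.73  0.5   1.07  2.09 -0.58  0.88 -0.81]
0.08 [427, -323, 150] [-0.19  0.77  1.09  1.96 -0.85  0.96 -0.17]
0.08 [460, 100, 195] [-0.91  0.38  0.74  2.08 -0.35  0.81 -1.45]
3.3 [559.96288935 115.35970306 399.95017537] [ 7.93792538e-02 -3.14052230e+00  8.07357236e-06] (np.float64(283.23940730534645), 319.1421606964924, 201.96837293767243) [[-0.001, -0.949, -0.315, 82.673], [1.0, -0.001, -0.001, -0.807], [0.0, -0.315, 0.949, -138.513], [0.0, 0.0, 0.0, 1.0]]
4.4917 [530.32113041 -88.81863092 399.86581339] [ 8.17309512e-02 -3.14028564e+00 -1.04196027e-04] (np.float64(283.23940730534645), 319.1421606964924, 201.96837293767243) [[-0.001, -0.949, -0.315, 82.674], [1.0, -0.001, -0.001, -0.805], [0.0, -0.315, 0.949, -138.513], [0.0, 0.0, 0.0, 1.0]]
```

View pics/w_both.png

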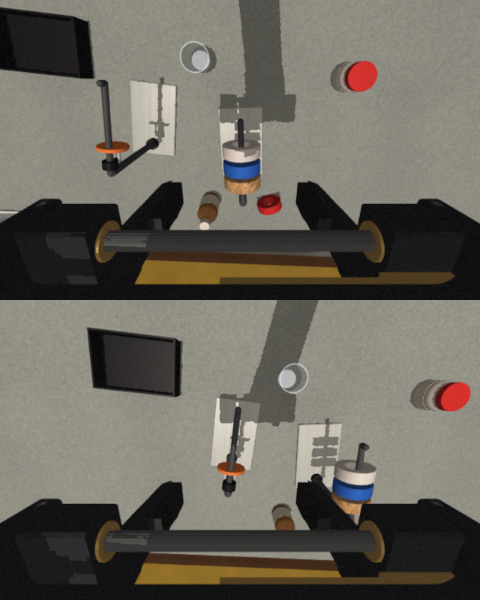

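The full-stand view (upper) shows the rod tip at about (240,122), white (241,152), blue (241,170) and cork (242,186). The spare-stand view (lower) shows the rod tip at (238,405) and the pad at (231,468). Next I'll fit the rods and rings in 3D from these.

```bash
cat > m2.py <<'E'
from h import *
import pickle
out=pickle.load(open("w0.pkl","rb"))
for n,(c,s) in out.items():
    W=wcloud(c,s); hsv=cv2.cvtColor(c["image"],cv2.COLOR_RGB2HSV).astype(int)
    H,S,V=hsv[...,0],hsv[...,1],hsv[...,2]; X,Y,Z=W[...,0],W[...,1],W[...,2]
    print(n,"bench",np.nanmedian(Z[(Z<25)&(abs(X-450)<80)&(S<60)]))
    y0=120 if n=="full" else -95
    near=(X>440)&(X<720)&(abs(Y-y0)<60)
    for k,m in {"rod":(V<90)&(S<90)&(Z>190)&(Z<220),"white":(S<60)&(V>120)&(Z>205)&(Z<235),"blue":(H>100)&(H<125)&(S>120)&(Z>205)&(Z<235),"cork":(H>8)&(H<22)&(S>80)&(Z>205)&(Z<235),"orange":(H>3)&(H<14)&(S>185)&(Z>150)}.items():
        m=m&near
        if m.sum()<10: continue
        p=W[m]; print(k,len(p),"med",np.median(p,0).round(1),"lo",np.percentile(p,2,0).round(1),"hi",np.percentile(p,98,0).round(1))
        if k=="rod":
            q=p[p[:,2]<209]
            for it in range(3):
                a=np.polyfit(q[:,0],q[:,1],1); r=q[:,1]-np.polyval(a,q[:,0]); q=q[abs(r)<7]
            print("  y at x=500,600,690",np.polyval(a,[500,600,690]).round(1),"slope",a[0].round(4),"zs",np.percentile(q[:,2],[50,95]).round(1))
    # ray-cast tip & rod edges onto plane z=200: pixel row mid of rod
    m=((V<90)&(S<90)&(Z>190)&(Z<222)&near)
    f,cx,cy=K(c); T=np.array(c["T_tool_cam"]); R=Ro.from_rotvec(s["tcp_rot"]).as_matrix()
    o=R@T[:3,3]+s["position"]
    pts=[]
    for v in range(400):
        u=np.flatnonzero(m[v])
        if 3<=len(u)<40:
            d=R@T[:3,:3]@np.array([(u.mean()-cx)/f,(v-cy)/f,1]); pts.append(np.r_[v,u.mean(),len(u),(o+d*(200-o[2])/d[2])[:2]])
    pts=np.array(pts); print(pts[::4].round(1))
E
python3 m2.py
```

```text
full bench 0.46420969857337013
rod 525 med [573.5 118.5 204.6] lo [533.9  99.4 192.8] hi [689.2 144.2 215.3]
  y at x=500,600,690 [111.7 119.9 127.2] slope 0.0811 zs [204.4 206.2]
white 708 med [589.7 118.4 218.2] lo [579.9  92.2 205.9] hi [600.1 145.9 221.8]
blue 851 med [616.3 121.5 216.9] lo [606.5  95.4 205.7] hi [630.1 148.3 221.7]
cork 781 med [644.2 123.9 217.3] lo [634.4  97.4 205.8] hi [657.3 150.5 221.9]
orange 13 med [547.7 159.4 424.7] lo [527.1  61.3 408.9] hi [558.1 175.3 494.3]
[[158.  320.    5.  534.1 114.1]
 [162.  320.5   8.  538.9 115. ]
 [166.  320.5   8.  543.7 115.2]
 [170.  320.5   8.  548.6 115.5]
 [174.  320.5   8.  553.6 115.7]
 [178.  320.5   8.  558.5 116. ]
 [182.  321.5   8.  563.5 117.5]
 [186.  321.5   8.  568.6 117.7]
 [190.  321.5   8.  573.7 118. ]
 [194.  327.8  16.  578.5 126.1]
 [198.  319.3   3.  584.3 115.8]
 [236.  327.7   3.  635.9 129.3]
 [260.  323.5   8.  671.7 125.8]
 [264.  324.    9.  677.8 126.8]
 [268.  323.5  10.  684.  126.5]
 [272.  323.5   8.  690.3 126.8]]
spare bench 0.5184031473103232
rod 986 med [566.2 -99.  205. ] lo [ 487.7
[... 650 characters left out ...]
  530.6  -97.3]
 [ 183.   312.5    8.   535.7  -97.7]
 [ 187.   312.     7.   540.8  -98.1]
 [ 191.   311.5    8.   546.   -98.5]
 [ 195.   311.5    8.   551.1  -98.3]
 [ 199.   311.5    8.   556.4  -98. ]
 [ 203.   310.     7.   561.8  -99.7]
 [ 207.   310.     7.   567.1  -99.5]
 [ 211.   309.5    8.   572.5  -99.9]
 [ 215.   309.     7.   578.  -100.3]
 [ 219.   308.     7.   583.5 -101.4]
 [ 223.   308.     7.   589.1 -101.2]
 [ 235.   306.5    8.   606.1 -102.5]
 [ 239.   304.5   12.   612.  -104.9]
 [ 243.   305.1   15.   617.8 -103.8]
 [ 247.   305.    17.   623.7 -103.8]
 [ 251.   304.5   18.   629.7 -104.3]
 [ 255.   304.5   12.   635.7 -104.1]
 [ 259.   303.5    8.   641.8 -105.2]]
```

Measurements agree with the given sizes: rod tops at z≈205, ring tops at 221, ring spacing 27.5 mm, and the pad face about 99 mm behind the tip (stand x≈-51, within range). White is the front ring, so I move it first: pick, lift 17 mm, withdraw.

```bash
cat >> h.py <<'E'
AF,AS=0.081,-0.075
fy=lambda x:116+AF*(x-550)
sy=lambda x:-94.7+AS*(x-500)
TF,TS=np.pi+AF,np.pi+AS
HZ=177.  # TCP height when gripping at a hanging ring's centre (188-11)
def L(x,y,z,th=None,speed=150,fl=None):
    r=robot.line_to(np.array([x,y,z],float),frame=None if th is None else down(th),speed=speed,force_limit=fl); return r
def st(tag):
    s=monitor.observe(); print(tag,"t%.1f"%s["time"],s["position"].round(1),"F",s["ft_force"].round(1),"gap%.1f"%s["finger_gap"],"ff%.1f"%s["finger_force"]); return s
def pick(x):
    y=fy(x); robot.grip(88,25); robot.goto(np.array([x,y,260.]),down(TF)); L(x,y,HZ,speed=120,fl=12); st("down")
    robot.grip(60,25); st("grip")
    L(x,y,HZ+17,speed=60); st("lift")
    L(470,fy(470),HZ+17,speed=120); st("out")
E
python3 - <<'E'
from h import *
pick(590)
robot.sleep(.1); c=camera("scene"); w=camera("wrist")
im=np.vstack([cv2.resize(c["image"][140:290,200:480],(560,300)),cv2.resize(w["image"],(480,300))[:, :].repeat(1,0) if 0 else cv2.copyMakeBorder(cv2.resize(w["image"],(480,300)),0,0,0,80,0)])
cv2.imwrite("pics/a1.png",im[...,::-1])
E
```

```text
down t6.6 [590.6 119.1 177.8] F [-1.2  0.6 -0.4] gap88.2 ff0.0
grip t7.1 [590.3 119.4 177.5] F [-0.2 -0.1  2.6] gap66.5 ff24.3
lift t7.5 [590.2 119.3 194.4] F [-0.1 -1.4 -1.7] gap65.7 ff24.6
out t8.7 [470.8 109.6 194.1] F [ 0.   0.6 -0.3] gap66.3 ff24.6
```

View pics/a1.png

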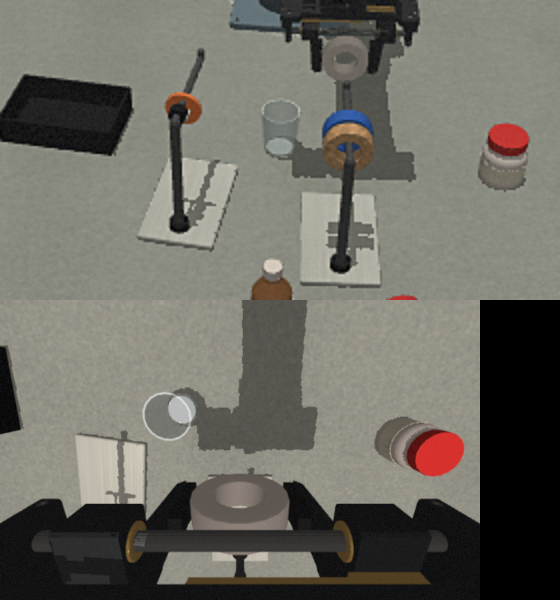

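The white ring is held squarely (scene crop 345,58) and blue and cork are undisturbed. Next I thread it onto the spare hook, lower it and push gently.

```bash
cat >> h.py <<'E'
def place(cap,fl):
    """cap: furthest x of ring centre"""
    L(450,sy(450),HZ+17,th=TS,speed=170); robot.sleep(.15); st("align")
    L(528,sy(528),HZ+17,speed=80); st("over")
    L(528,sy(528),HZ+1,speed=50,fl=5); st("lower"); robot.sleep(.1)
    L(cap-32,sy(cap-32),HZ+1,speed=60,fl=6); robot.sleep(.15); s0=st("near")
    hit=L(cap,sy(cap),HZ+1,speed=18,fl=fl); robot.sleep(.3); s=st("push %s"%hit); return s0,s
E
python3 - <<'E'
from h import *
place(591,6.5)
E
```

```text
align t10.3 [450.1 -90.1 194. ] F [ 0.   0.3 -1.4] gap65.8 ff24.6
over t11.5 [527.5 -96.8 193.9] F [ 0.  -0.3 -1.4] gap66.5 ff24.6
lower t11.8 [527.7 -96.7 177.3] F [-0.3  0.9  6.8] gap65.9 ff24.3
near t12.3 [527.7 -96.6 177.3] F [-2.5  0.7  6.3] gap66.0 ff24.2
push True t13.2 [527.7 -96.6 177.3] F [-1.6  0.8  6. ] gap65.9 ff24.2
```

Lowering stopped on the rod with about 7 N, well below the forcing limit, so the ring was pressed and didn't slide. I'll raise it slightly and continue.

```bash
python3 - <<'E'
from h import *
L(528,sy(528),HZ+3,speed=20); robot.sleep(.2); st("raised")
print(L(562,sy(562),HZ+3,speed=50,fl=10)); robot.sleep(.2); st("near")
for x in np.arange(565,594,3.):
    L(x,sy(x),HZ+3,speed=20,fl=10); robot.sleep(.1); s=st("p%d"%x)
    if s["ft_force"][0]<-6: break
E
```

```text
raised t13.7 [527.9 -96.8 179.8] F [ 0.1 -0.3 -0.5] gap65.9 ff24.9
False
near t14.7 [561.8 -99.3 180. ] F [-0.  -0.1 -2. ] gap66.1 ff24.9
p565 t15.1 [565.  -99.6 180. ] F [ 0.2 -0.2 -1.9] gap66.1 ff24.9
p568 t15.5 [568.  -99.8 180. ] F [ 0.5 -0.5 -1.3] gap66.2 ff24.9
p571 t15.9 [ 571.  -100.1  180. ] F [ 0.4  0.4 -1.1] gap66.0 ff24.9
p574 t16.3 [ 574.  -100.3  179.9] F [-0.4 -0.1 -0.7] gap65.9 ff24.9
p577 t16.7 [ 577.  -100.5  180. ] F [ 0.4 -0.1 -1.2] gap66.0 ff24.9
p580 t17.1 [ 580.  -100.7  180. ] F [-0.9  0.  -0.9] gap66.0 ff24.9
p583 t17.5 [ 582.5 -100.9  179.8] F [-3.   0.1 -1.5] gap66.3 ff24.9
p586 t17.9 [ 585.6 -101.2  179.8] F [-4.1 -0.3 -0.3] gap66.1 ff24.9
p589 t18.3 [ 588.3 -101.4  179.8] F [-5.6  0.2  0.1] gap66.1 ff24.8
p592 t18.7 [ 590.9 -101.5  179.7] F [-7.9  0.6  1.2] gap66.4 ff24.7
```

The pad gave cleanly: contact at x≈580.3, about 10.6 mm of travel at 7.9 N. I ease back, let go, and fetch blue.

```bash
python3 - <<'E'
from h import *
L(580.5,sy(580.5),HZ+3,speed=30); robot.sleep(.15); st("ease")
L(580.5,sy(580.5),HZ+1.5,speed=20,fl=4); st("low")
robot.grip(88); s=st("open"); p=s["position"]
L(p[0],p[1],265,speed=150)
robot.goto(np.array([545,115,330.]),down(TF)); robot.sleep(.2)
import pickle
s=st("look"); c=camera("wrist"); W=wcloud(c,s); hsv=cv2.cvtColor(c["image"],cv2.COLOR_RGB2HSV).astype(int)
H,S,V=hsv[...,0],hsv[...,1],hsv[...,2]; X,Y,Z=W[...,0],W[...,1],W[...,2]
for k,m in {"white":(S<60)&(V>110),"blue":(H>100)&(H<125)&(S>120),"cork":(H>8)&(H<22)&(S>80)}.items():
    m=m&(Z>208)&(Z<232)&(X>480)&(X<700); 
    for nm,mm in(("full",m&(abs(Y-120)<45)),("spare",m&(abs(Y+100)<45))):
        if mm.sum()>20: print(k,nm,mm.sum(),np.percentile(W[mm],[2,50,98],axis=0).round(1).tolist())
cv2.imwrite("pics/a2.png",c["image"][...,::-1])
E
```

```text
ease t19.4 [ 581.3 -100.7  180.3] F [ 1.  -0.4 -0.2] gap66.2 ff24.9
low t19.7 [ 580.6 -100.7  178.4] F [ 0.3 -0.9 -0.4] gap65.8 ff24.9
open t20.2 [ 580.6 -100.7  178.6] F [-0.8  0.9 -0.3] gap88.3 ff0.0
look t22.0 [545.3 113.  329.5] F [-0.3 -0.8  0.1] gap88.5 ff0.0
white spare 1084 [[569.4, -121.4, 208.9], [579.6, -92.6, 218.5], [590.3, -74.8, 221.8]]
blue full 1146 [[606.8, 97.1, 208.5], [615.8, 121.1, 217.5], [630.3, 145.8, 221.7]]
cork full 999 [[634.5, 99.1, 208.6], [644.0, 123.4, 217.8], [656.8, 148.3, 221.7]]
cork spare 76 [[594.5, -111.6, 208.2], [596.1, -96.1, 212.0], [598.3, -86.7, 214.6]]
```

View pics/a2.png

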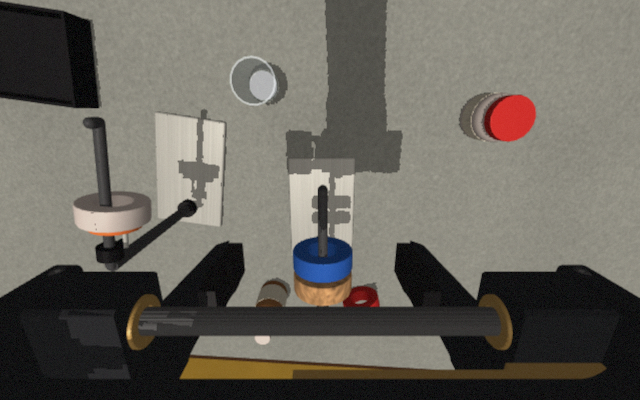

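White hangs against the pad (112,213) with orange just behind it, and blue (322,257) with cork behind it is unchanged. Blue goes next.

```bash
python3 - <<'E'
from h import *
pick(617.5)
L(450,sy(450),HZ+17,th=TS,speed=170); robot.sleep(.15); st("align")
L(528,sy(528),HZ+17,speed=80)
L(528,sy(528),HZ+3,speed=50,fl=7); robot.sleep(.1); st("lower")
print(L(548,sy(548),HZ+3,speed=50,fl=10)); robot.sleep(.1); st("near")
for x in np.arange(551,570,3.):
    L(x,sy(x),HZ+3,speed=20,fl=10); robot.sleep(.1); s=st("p%d"%x)
    if s["ft_force"][0]<-6.2: break
robot.sleep(.2); st("end")
E
```

```text
down t23.6 [618.1 121.5 178.1] F [0.2 0.4 0.2] gap87.9 ff0.0
grip t24.1 [617.8 121.5 177.5] F [-0.5  0.2  3.6] gap66.2 ff24.3
lift t24.5 [617.7 121.5 194.4] F [ 0.1  0.1 -0.1] gap65.9 ff24.6
out t25.9 [470.7 109.6 194.1] F [ 0.7 -0.7 -0.6] gap65.8 ff24.6
align t27.4 [450.1 -90.1 193.9] F [-0.7  0.5 -1. ] gap66.3 ff24.6
lower t29.0 [528.  -96.9 180. ] F [ 0.6 -0.2 -1.3] gap66.1 ff24.6
False
near t29.7 [547.7 -98.3 179.9] F [ 0.6 -0.1 -1.6] gap66.1 ff24.6
p551 t30.1 [550.9 -98.5 180. ] F [ 0.7 -0.3 -0.6] gap66.0 ff24.6
p554 t30.5 [554.  -98.8 180. ] F [ 0.   0.2 -0.1] gap66.2 ff24.6
p557 t30.9 [557. -99. 180.] F [-0.3  0.4 -1. ] gap65.9 ff24.6
p560 t31.3 [558.8 -99.2 179.7] F [-5.5 -0.3  2.2] gap66.1 ff24.3
p563 t31.7 [560.7 -99.4 179.5] F [-8.   0.5  4.3] gap66.4 ff24.2
end t31.9 [560.7 -99.4 179.5] F [-8.7  1.1  3.6] gap66.3 ff24.2
```

Contact came at about 558. Force is rising faster than the spring alone explains, from ring drag, but it's far below 25 N. I'll continue in small steps.

```bash
python3 - <<'E'
from h import *
for x in np.arange(564,571,1.5):
    L(x,sy(x),HZ+3,speed=15,fl=8); robot.sleep(.1); s=st("p%.1f"%x)
    if s["ft_force"][0]<-11.5 or s["position"][0]>566: break
robot.sleep(.15)
s=st("end"); c=camera("side"); cv2.imwrite("pics/a3.png",cv2.resize(c["image"][110:240,240:440],None,fx=4,fy=4)[...,::-1])
E
```

```text
p564.0 t32.2 [561.1 -99.4 179.4] F [-10.2   1.5   5.3] gap66.1 ff24.1
p565.5 t32.6 [562.1 -99.5 179.3] F [-10.6   0.5   6. ] gap66.1 ff24.1
p567.0 t32.9 [563.1 -99.6 179.2] F [-13.5   1.1   7.2] gap65.9 ff24.0
end t33.1 [563.2 -99.5 179.2] F [-12.4   0.9   6.7] gap65.9 ff24.0
```

View pics/a3.png

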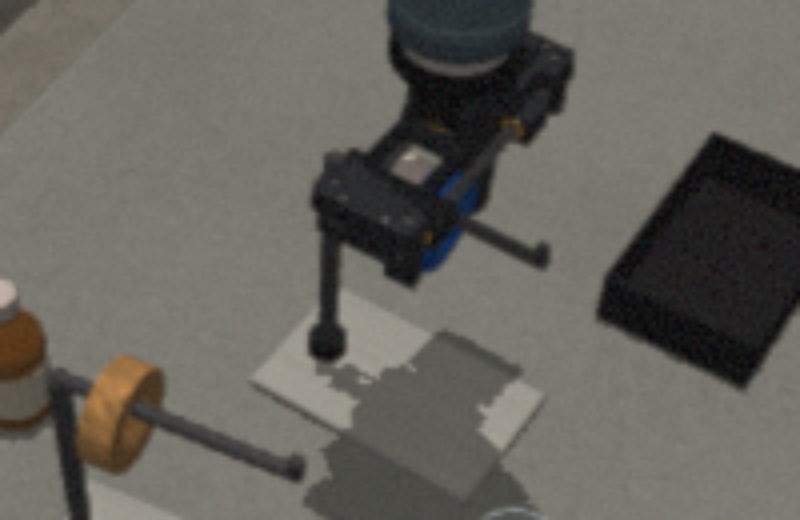

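Force is climbing at ~1.5 N/mm, more than the spring, so the rings are probably dragging or tilting. I'll check the pad and white ring positions numerically in the scene camera against the initial picture.

```bash
cat > chk.py <<'E'
from h import *
import pickle
def chk(c,tag):
    W=cloud(c); hsv=cv2.cvtColor(c["image"],cv2.COLOR_RGB2HSV).astype(int)
    H,S,V=hsv[...,0],hsv[...,1],hsv[...,2]; X,Y,Z=W[...,0],W[...,1],W[...,2]
    n=(X>480)&(X<680)&(abs(Y+100)<50)&(Z>150)&(Z<235)
    for k,m in {"orange":(H>3)&(H<14)&(S>170)&n,"white":(S<60)&(V>110)&n,"blue":(H>100)&(H<125)&(S>120)&n}.items():
        if m.sum()<5: continue
        v,u=np.nonzero(m); z=Z[m]; up=z>np.median(z)
        print(tag,k,m.sum(),"uv",u.mean().round(1),v.mean().round(1),"med",np.median(W[m],0).round(1),"x upper/lower",np.median(X[m][up]).round(1),np.median(X[m][~up]).round(1),"z",z.min().round(),z.max().round())
E
python3 - <<'E'
from chk import *
chk(pickle.load(open("d0.pkl","rb"))["scene"],"0")
c=camera("scene");chk(c,"now"); pickle.dump(c,open("c1.pkl","wb"))
st("")
E
```

```text
0 orange 120 uv 292.3 192.2 med [597.1 -93.2 201.5] x upper/lower 597.1 597.1 z 167.0 219.0
0 white 5 uv 293.6 197.0 med [610.5 -91.5 193.9] x upper/lower 619.7 606.5 z 190.0 198.0
0 blue 6 uv 288.8 195.7 med [ 621.9 -101.9  206. ] x upper/lower 621.5 622.2 z 196.0 213.0
now orange 113 uv 291.8 193.4 med [602.2 -92.5 200.9] x upper/lower 601.8 602.6 z 168.0 217.0
now white 168 uv 293.2 187.7 med [592.4 -92.1 214.6] x upper/lower 589.3 594.7 z 164.0 226.0
now blue 124 uv 295.2 180.7 med [567.4 -92.5 220.3] x upper/lower 567.2 567.5 z 187.0 229.0
 t33.2 [563.2 -99.6 179.2] F [-12.1   1.3   6.8] gap65.9 ff24.0
```

The pad is 5.1 mm in at 12 N, so the ring is felt home. I push about 1.5 mm more for margin and hold, then ease back until the force vanishes and release.

```bash
python3 - <<'E'
from chk import *
L(569.3,sy(569.3),HZ+3,speed=12,fl=6); robot.sleep(.25); st("more"); chk(camera("scene"),"in")
for x in (564,561,558.5):
    L(x,sy(x),HZ+3,speed=30); robot.sleep(.1); s=st("ease")
    if s["ft_force"][0]>-1.5: break
x=s["position"][0]; L(x,sy(x),HZ+1.5,speed=20,fl=4); st("low")
robot.grip(88); s=st("open"); p=s["position"]
L(p[0],p[1],265,speed=150)
robot.goto(np.array([545,115,330.]),down(TF)); robot.sleep(.2)
s=st("look"); c=camera("wrist"); W=wcloud(c,s); hsv=cv2.cvtColor(c["image"],cv2.COLOR_RGB2HSV).astype(int)
H,S,V=hsv[...,0],hsv[...,1],hsv[...,2]; X,Y,Z=W[...,0],W[...,1],W[...,2]
for k,m in {"white":(S<60)&(V>110),"blue":(H>100)&(H<125)&(S>120),"cork":(H>8)&(H<22)&(S>80)}.items():
    m=m&(Z>208)&(Z<232)&(X>480)&(X<700)
    for nm,mm in(("full",m&(abs(Y-120)<45)),("spare",m&(abs(Y+100)<45))):
        if mm.sum()>20: print(k,nm,mm.sum(),np.percentile(W[mm],[2,50,98],axis=0).round(1).tolist())
chk(camera("scene"),"after")
cv2.imwrite("pics/a4.png",c["image"][...,::-1])
# bin rim from wrist cloud
m=(V<60)&(Z>38)&(Z<52)&(X<560)&(Y<-180); print("bin rim",m.sum(),np.percentile(W[m],[1,50,99],axis=0).round(1).tolist() if m.sum()>20 else "")
E
```

```text
more t33.8 [564.5 -99.7 179. ] F [-15.5   1.8   8.8] gap66.3 ff23.9
in orange 115 uv 291.8 194.1 med [603.9 -92.5 199.6] x upper/lower 603.8 604.1 z 164.0 217.0
in white 185 uv 292.7 188.2 med [594.3 -95.2 214.2] x upper/lower 590.2 596.9 z 158.0 227.0
in blue 124 uv 294.7 181.0 med [568.2 -93.9 220.1] x upper/lower 567.3 570.3 z 176.0 229.0
ease t34.2 [562.9 -99.5 179.5] F [-4.3  0.2 -1.4] gap66.3 ff24.8
ease t34.6 [560.7 -99.4 179.8] F [-4.  -1.1 -3. ] gap65.9 ff25.0
ease t34.9 [558.8 -99.1 180.1] F [-3.3 -1.  -2.8] gap66.0 ff24.9
low t35.2 [559.  -99.1 178.7] F [-3.7  0.6  0.5] gap65.8 ff24.6
open t35.7 [559.  -99.1 178.6] F [ 1.2 -0.3  0.8] gap88.1 ff0.0
look t37.5 [545.2 113.  329.6] F [-0.2  0.9 -0.5] gap87.6 ff0.0
white spare 1099 [[569.2, -121.6, 208.7], [579.4, -92.6, 218.6], [590.1, -74.9, 221.7]]
blue spare 1419 [[544.6, -119.4, 208.5], [554.9, -91.6, 217.8], [567.8, -73.0, 221.9]]
cork full 1059 [[634.7, 99.5, 208.4], [642.9, 123.3, 217.3], [656.8, 147.9, 221.7]]
cork spare 89 [[592.0, -111.4, 208.5], [595.8, -95.0, 212.3], [603.2, -83.3, 214.3]]
after orange 117 uv 292.4 192.4 med [596.8 -93.1 200.1] x upper/lower 596.3 597.2 z 166.0 219.0
after white 144 uv 293.7 185.3 med [583.8 -91.8 217. ] x upper/lower 580.2 586.9 z 159.0 226.0
after blue 122 uv 296.9 179.5 med [558.2 -89.  219.1] x upper/lower 557.4 560.1 z 183.0 227.0
bin rim 1165 [[366.6, -337.6, 38.1], [428.3, -238.1, 44.7], [486.9, -231.6, 47.3]]
```

View pics/a4.png

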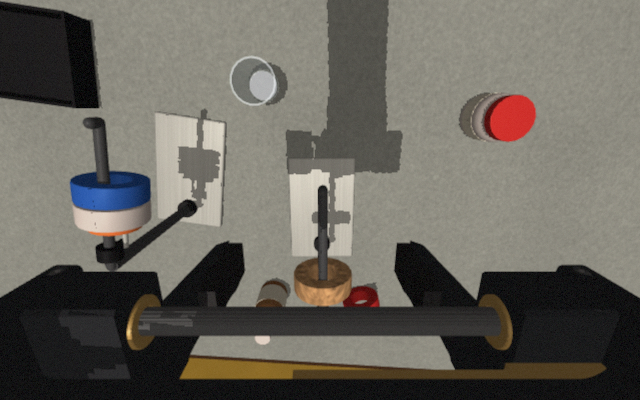

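Both rings hang close together (blue 544–567, white 569–590), the pad is back at rest and was pushed 6.8 mm in. Now the cork ring goes to the bin.

```bash
python3 - <<'E'
from h import *
pick(645.5)
L(470,fy(470),290,speed=150)
p=np.array([426.,-322.,290.])
best=None
for th in np.arange(2.95,3.4,.05):
    q=planner.solve_ik(np.array([426.,-322.,30.]),down(th)); print(round(th,2),None if q is None else np.round(q,2)[[1,3,6]])
s=camera("scene"); W=cloud(s); V=s["image"].max(-1); Z=W[...,2]
m=(V<60)&(Z>38)&(Z<52)&(W[...,0]<520)&(abs(W[...,1]+322)<130)&(W[...,0]>330)
print("bin",cv2.minAreaRect(W[m][:,:2].astype(np.float32)))
E
```

```text
down t39.2 [646.1 123.8 178.1] F [ 0.5 -0.3 -0. ] gap87.7 ff0.0
grip t39.7 [645.8 123.8 177.5] F [-0.4 -0.5  2.3] gap66.4 ff24.3
lift t40.1 [645.7 123.8 194.5] F [-0.2 -0.2 -0.4] gap66.6 ff24.6
out t41.7 [470.6 109.5 194. ] F [-0.3 -0.2 -0.2] gap65.8 ff24.6
2.95 [0.73 1.98 2.44]
3.0 [0.73 1.98 2.49]
3.05 [0.73 1.98 2.54]
3.1 [0.74 1.98 2.62]
3.15 [0.74 1.98 2.69]
3.2 [0.74 1.98 2.72]
3.25 [0.73 1.98 2.74]
3.3 [0.69 1.97 2.5 ]
3.35 [0.69 1.97 2.55]
bin ((423.6699523925781, -325.1799621582031), (182.2489471435547, 131.15650939941406), 86.57852935791016)
```

```bash
python3 - <<'E'
from h import *
th=3.04
robot.goto(np.array([425.,-323,200]),down(th)); st("above bin")
L(425,-323,40,speed=130,fl=12); robot.sleep(.1); st("pre")
print(L(425,-323,23,speed=20,fl=3)); robot.sleep(.1); st("floor")
robot.grip(76); s=st("open"); p=s["position"]
robot.sleep(.2); L(p[0],p[1],250,speed=150); robot.sleep(.5)
s=st("end"); c=camera("scene"); w=camera("wrist")
im=np.vstack([cv2.resize(c["image"][140:320,180:480],(500,300)),cv2.copyMakeBorder(cv2.resize(w["image"],(480,300)),0,0,0,20,0)])
cv2.imwrite("pics/a5.png",im[...,::-1])
E
```

```text
above bin t44.2 [ 425.8 -321.9  199.9] F [ 1.   0.5 -0.7] gap65.4 ff29.5
pre t45.7 [ 425.4 -323.2   40.6] F [0.2 0.5 0.5] gap65.3 ff29.5
True
floor t46.5 [ 424.8 -322.9   24.4] F [0.  0.8 5.6] gap65.2 ff29.4
open t46.9 [ 424.4 -322.3   23.9] F [-0.7 -0.4 -1. ] gap75.9 ff0.0
end t49.3 [ 424.4 -322.4  250. ] F [ 0.4 -0.5  0.1] gap75.6 ff0.0
```

View pics/a5.png

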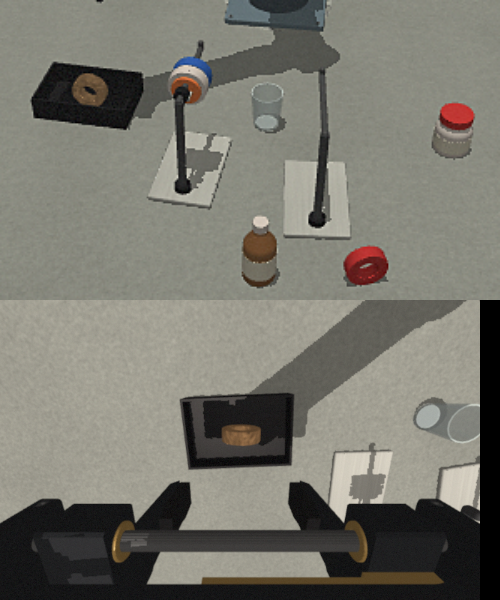

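The cork ring stands in the bin (scene 90,89; wrist 241,435), blue and white hang on the spare hook (190,77), and the bystanders are unmoved. I'm handing in.

```bash
python3 -c "
from h import *
robot.sleep(.3); print(job_done())"
```

```text
the job is handed in; nothing more can be done
None
```

Job handed in at about 50 s: the cork ring is standing in the black bin, white then blue hang close together on the spare hook (pad pushed in about 11 mm and 7 mm, peak about 16 N), and the beaker, bottle, jar and red look-alike were not touched.

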